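# Pack two pipe mounting plates into their tray

## Task

Take the L-shaped white plate out of its drilling jig and pack it and the blue plate into the black tray, both lying flat on the tray's floor side by side: the white one's long leg along the side wall that has the gap and its foot by the tall red end wall, the blue one filling the rest. Set the plates down rather than dropping or flinging them (you will have to lay the white one down on the clear cardboard between the jig and the tray and take it again by its long leg), and leave the other things on the table where they are.

Things in the scene. Friction and masses are not known exactly. Their poses are not given: they have to be found in the camera images.
- tray: Black tray fixed to the table, 182 x 132 mm outside, 170 x 120 inside, long side along x. Origin: centre of its underside, at table height; z up. Floor 5 mm thick, walls 6 mm thick with tops 27 mm above the table, but the red end wall at +x is 60 mm high. The side wall at -y has a gap for a finger, down to the floor, from x = -65 to +33 mm. Painted patches on the floor show the places.
- tray_white (a point): Point on the tray's floor, above its origin, 5 mm above the table, tray axes: the centre of the white plate's outline belongs over it, plate axes along tray axes, 5 mm play all round. Held by its foot it cannot be set in, as the red wall blocks a finger; held by the long leg it can, one finger in the gap, while the blue plate is not yet in.
- tray_blue (a point): Point on the tray's floor at x = -24, y = +24.5 mm from the tray's origin, 5 mm above the table, tray axes: the centre of the blue plate's outline belongs over it, plate axes along tray axes, about 6 mm play all round once the white plate is in.
- jig: Green fences fixed to the table, a channel holding the white plate's long leg with 4 mm play; the plate lifts straight up. Axes and x, y origin as the white plate lying in it; origin at table height, where the plate lies. Walls 32 mm high (8 above the plate), in mm: outer y -65 to -59, x -90 to 80; inner y -7 to -1, x -90 to 6; end x -90 to -84. The foot is free.
- clear_spot (a point): Point on the table, in the middle of a clear stretch of cardboard between jig and tray, nearer the robot than the blue plate: room to lay the white plate, centre over this point, at any yaw within 0.4 rad of the tray's.
- white_mid (a point): Centre of the 160 x 110 mm outline of the white L-shaped plate, half-way up its 24 mm thickness; z up. About 0.22 kg. In mm: long leg x -80 to 80, y -55 to -11 (44 wide); foot x 36 to 80 (44 wide), y -11 to 55; a 22 mm square gusset in the inner corner, x 14 to 36, y -11 to 11. It starts lying in the jig.
- white_foot (a point): Point of the white plate's foot to hold it by in the jig, half-way up, at x = +58, y = +33 mm from the plate's centre, same axes: grasp across the 44 mm width, fingers closing along x.
- white_leg (a point): Point of the white plate's long leg to hold it by when putting it in the tray, half-way up, at x = -16, y = -33 mm from the plate's centre, same axes: grasp across the 44 mm width, fingers closing along y.
- blue_mid (a point): Centre of the 108 (x) x 58 mm (y) outline of the blue plate, 30 mm above its underside; z up. Plate 24 mm thick with a 28 mm square notch in the corner at +x, -y, to clear the white plate's gusset. Over the centre a rib 60 mm long (x), 14 thick (y) stands from 24 to 60 mm above the underside: grasp it, closing along y. About 0.15 kg. It starts on the table.
- tee: Bystander, to be left alone: white pipe tee lying flat, 100 mm long, 42 mm thick. Origin on its underside.
- coupling: Bystander, to be left alone: white pipe coupling standing like a ring, 60 mm across, 50 mm high. Origin on its underside.
- primer: Bystander, to be left alone: plain steel can, 68 mm across, 100 mm high. Origin on its underside.
- wrench: Bystander, to be left alone: wrench lying flat, 220 mm long. Origin on its underside.
- driver: Bystander, to be left alone: red-handled screwdriver, 200 mm long. Origin on its underside.
- drill: Bystander, to be left alone: yellow and black cordless drill lying on its side, about 190 x 200 x 60 mm. Origin on its underside.

How it is judged:
At the end, for the whole second after the job is handed in: Both plates lie flat (within about 5 degrees) on the tray's floor (within 4 mm), at rest: the white one's centre within 10 mm of the tray's centre along both of its sides with its foot by the red wall and its leg along the gapped wall, the blue one beside it over the blue patch (x of white_mid in the frame of tray between -0.01 and 0.01 m and y of white_mid in the frame of tray between -0.01 and 0.01 m and z of white_mid in the frame of tray between 0.013 and 0.021 m and angle between each of white_mid, blue_mid's own z axis and vertical below 0.08 rad and x of white_foot in the frame of tray above 0.03 m and y of each of white_foot, blue_mid in the frame of tray above 0.01 m and x of blue_mid in the frame of tray between -0.045 and -0.005 m and y of blue_mid in the frame of tray below 0.045 m and z of blue_mid in the frame of tray between 0.031 and 0.039 m and angle between the x axis of blue_mid and the x axis of tray, either way round below 0.25 rad and linear speed of each of white, blue below 0.02 m/s); the robot touches nothing.
It fails at once if a bystander is moved by more than 40 mm (distance of any of tee, coupling, primer, wrench, driver, drill from where it was at the start of the episode above 0.04 m).
It fails at once if a plate is dropped or flung (faster than 0.5 m/s out of the fingers: a fall of about 13 mm) ((linear speed of white above 0.5 m/s and contact force between the fingers and white below 0.05 N) or (linear speed of blue above 0.5 m/s and contact force between the fingers and blue below 0.05 N)).
It also fails if it takes over 72 s, if anything falls off the work surface, if the arm or the gripper's body presses on something with over 40 N, if the wrist force passes 120 N, or if a joint passes its speed limit or range.

## Robot

A 7-joint arm with a two-finger parallel gripper is mounted at the origin on the work surface. World frame = base frame: x ahead of the robot, y to its left, z up, the work surface at z = 0. Lengths are in m, angles in rad, forces in N, time in s.
With the tool pointing down it reaches from about 0.4 to 0.85 m from the base axis. Payload 6.9 kg.
Tool frame: the origin (TCP) lies midway between the tips of the shut fingers; the grasp point (between the pads) lies 19 mm behind it; y points along the fingers, z is the direction in which the jaws open and shut, and the axes are right-handed (so a half turn about y gives the same grasp; the last joint's range is limited). The gripper opens to 85 mm and grips with 20 to 120 N. Pads are 22 mm wide; open, the fingers measure 114 mm over their backs; the gripper's body (76 mm by 85 mm) begins 54 mm behind the grasp point. The pads swing forward as they close: fully open they stand 13 mm farther back than shut.
Start: joints at [-1.175, 0.507, -0.238, 1.5, 0.126, 1.149, -0.155], TCP at [0.179, 0.599, 0.231] pointing down, gripper open.
Joint ranges: [-3.08, 3.08], [-0.24, 2.05], [-1.43, 1.35], [0, 2.5], [-1.52, 4.66], [0.17, 1.96], [-2.89, 2.89]. Speed limits (rad/s): [2.39, 2.39, 3.14, 3.14, 3.14, 3.14, 3.14].

## Interface

Orientations are given as [roll, pitch, yaw] about the fixed x, y, z axes, in that order (R = Rz(yaw) Ry(pitch) Rx(roll)).
In Python, from plant import arm gives the robot as it stands.
- The arm moves only by the tool arm_command, never from a script. Its argument "motion" is a list of rows, each an object with "dp": the shift along the tool's x, y, z in cm, a list of three; "twist": the turn about the tool's y in rad; "claw": the gripper's target within -1 to 1 (shut at 1, half-way at 0, fully open at -1). In form: [{"dp": [tx, ty, tz], "twist": twist, "claw": claw}, ...]. A call has 1 to 12 rows; each row is the pose to reach, as a shift and turn from the pose commanded when the call began, along the tool's axes at that moment; what a row does not reach only later rows make up. A row lasts 1/12 s, in which the tool goes at most 41.7 mm and 7.16 degrees, less where a joint would pass 70% of its speed; a pose out of reach is approached as far as the arm can. A call with a gripper value outside its range is refused whole. The fingers move at their own pace and stop on an object; "newtons" is the grip in N (left out, the last holds). Time passes only in rows, so rows that repeat a pose let the fingers close. It gives the time, the measured TCP pose, the force and the opening at its end, in the units of the state.
- arm.sense(): the state, without advancing time (a new reading comes with each control period).
- arm.camera(name): name is "side" or "top" or "wrist"; returns (picture, depth): 400x640x3 uint8, blue, green, red; 400x640 float32, m along the optical axis (not along the pixel's ray), 0 where there is no reading.
- arm.camera_model(name): a dict with "mtx" (3x3 intrinsics, pixels), "k1" (the pictures are not rectified: a ray, as slopes to the right and down, at radius r is drawn at 1 + k1 r^2 times it, then the intrinsics apply), "T" (4x4, takes a point from camera to world coordinates); the wrist camera has in their place "hand_eye" (4x4, takes a point from camera to tool coordinates, whose origin is the TCP and whose axes are the tool frame's). Camera axes: x right, y down, z forward; pixel columns grow to the right and rows downward; lengths in m; the calibration is good to about 2 mm. A picture is of the moment at which its call begins: read the wrist's pose just before it. camera_model takes no time and is no camera call.
- arm.sign_off(): hands the job in, once; it reports no verdict.
The state is a dict: "t": time; "qpos": joint angles; "qvel": joint speeds; "joint_efforts": joint torques, N m; "ee_pos": TCP position; "tool_rot": TCP orientation; "wrist_force": force on the tool from outside, world axes, zero at the start; "wrist_torque": the same for the moment, N m; "opening": finger opening in m.
Only numpy, scipy, OpenCV 4.12 (cv2) and the standard library are available. Lean on these libraries where they do the work, as an engineer would, in place of code of your own. Each camera call takes 0.05 s, during which the arm holds its last target. There are 200 camera calls.

## Working session

There is one attempt and no reset: what is moved stays moved. The work goes in short steps, Python scripts to look and compute and a tool call to move; the robot and the scene stay as the last step left them, time stands still between calls to the robot, and variables do not carry over. Pictures are saved under pics/ and viewed, about 8 in all and at most 12, crops included, and the job is handed in when it is done.

Besides the shell and the picture viewer there is one more tool, called after "Request:" by a JSON object that holds its "method" and its "body", one argument or row to a line. arm_command: Moves the arm, as the interface text tells. Its arguments: {"type":"object","properties":{"motion":{"type":"array"},"newtons":{"type":"number"}},"required":["motion"]}

```bash
ls; mkdir -p pics; python3 - <<'E'
from plant import arm
import cv2,numpy as np
s=arm.sense();print({k:np.round(v,3).tolist() for k,v in s.items()})
for n in("top","side"):
    p,d=arm.camera(n);cv2.imwrite(f"pics/{n}0.png",p);np.save(f"pics/{n}0.npy",d);m=arm.camera_model(n);print(n,m)
print(arm.camera_model("wrist"))
E
```

```text
pics
{'t': 0.0, 'qpos': [-1.175, 0.508, -0.238, 1.501, 0.126, 1.149, -0.155], 'qvel': [-0.0, 0.001, 0.002, 0.001, -0.002, -0.001, -0.0], 'joint_efforts': [-0.001, -62.059, -2.188, -24.966, 0.012, 0.012, 0.0], 'ee_pos': [0.179, 0.598, 0.23], 'tool_rot': [-1.573, -0.0, -0.29], 'wrist_force': [-0.032, -0.643, 0.425], 'wrist_torque': [-0.002, -0.036, -0.012], 'opening': 0.085}
top {'mtx': array([[517.97155781,   0.        , 318.41067133],
       [  0.        , 517.97155781, 203.61435325],
       [  0.        ,   0.        ,   1.        ]]), 'k1': -0.08191979724392312, 'T': array([[-5.38634389e-03, -9.89476212e-01,  1.44595340e-01,
         4.00531692e-01],
       [-9.99985448e-01,  5.28597939e-03, -1.07828261e-03,
         4.00775239e-03],
       [ 3.02607004e-04, -1.44599044e-01, -9.89490285e-01,
         1.58301181e+00],
       [ 0.00000000e+00,  0.00000000e+00,  0.00000000e+00,
         1.00000000e+00]])}
side {'mtx': array([[387.89449717,   0.        , 319.99237871],
       [  0.        , 387.89449717, 204.88961658],
       [  0.        ,   0.        ,   1.        ]]), 'k1': -0.06057514642409198, 'T': array([[ 0.9798489 , -0.12606354,  0.15493259,  0.41251611],
       [-0.19950952, -0.58044211,  0.78948269, -0.94319958],
       [-0.00959558, -0.80448427, -0.59389644,  0.78616279],
       [ 0.        ,  0.        ,  0.        ,  1.        ]])}
{'mtx': array([[314.07913509,   0.        , 320.92517558],
       [  0.        , 314.07913509, 203.58099464],
       [  0.        ,   0.        ,   1.        ]]), 'k1': 0.010946511477990015, 'hand_eye': array([[-2.30983342e-05,  9.53650524e-01,  3.00916395e-01,
        -7.64331690e-02],
       [ 1.01877660e-04, -3.00916391e-01,  9.53650520e-01,
        -1.43169415e-01],
       [ 9.99999995e-01,  5.26843967e-05, -9.02050166e-05,
         2.08507403e-04],
       [ 0.00000000e+00,  0.00000000e+00,  0.00000000e+00,
         1.00000000e+00]])}
```

View pics/top0.png

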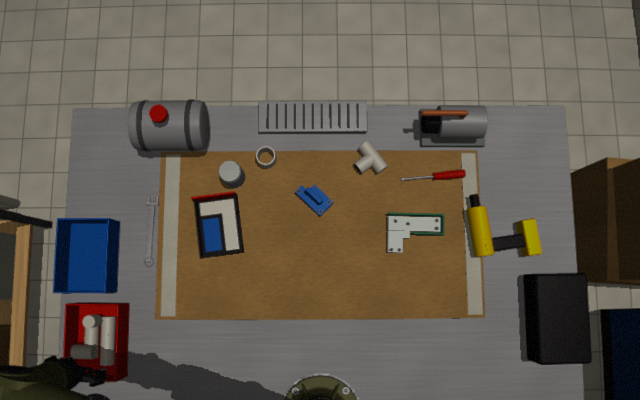

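```bash
cat > h.py <<'E'
import numpy as np,cv2
from scipy.spatial.transform import Rotation as R
from plant import arm
def rpy(r): return R.from_euler('xyz',r).as_matrix()
def Tcam(n,s=None):
    m=arm.camera_model(n)
    if n!="wrist": return m,m["T"]
    T=np.eye(4);T[:3,:3]=rpy(s["tool_rot"]);T[:3,3]=s["ee_pos"]
    return m,T@m["hand_eye"]
def proj(P,m,T):
    p=(np.asarray(P)-T[:3,3])@T[:3,:3];u=p[...,:2]/p[...,2:]
    u=u*(1+m["k1"]*(u**2).sum(-1,keepdims=True))
    return u@m["mtx"][:2,:2].T+m["mtx"][:2,2]
def ortho(img,m,T,cx,cy,z,half=.12,px=390):
    # up=+x world, left=+y world
    g=np.linspace(half,-half,px);X,Y=np.meshgrid(cx+g,cy+g,indexing='ij')
    uv=proj(np.stack([X,Y,0*X+z],-1),m,T).astype(np.float32)
    return cv2.remap(img,uv[...,0],uv[...,1],cv2.INTER_CUBIC)
def pts(d,m,T):
    v,u=np.mgrid[:d.shape[0],:d.shape[1]].astype(np.float32)
    uv=cv2.undistortPoints(np.stack([u,v],-1).reshape(-1,1,2),m["mtx"],np.array([m["k1"],0,0,0,0.])).reshape(*d.shape,2)
    P=np.concatenate([uv,np.ones_like(uv[...,:1])],-1)*d[...,None]
    return P@T[:3,:3].T+T[:3,3]
E
python3 - <<'E'
from h import *
p=cv2.imread("pics/top0.png");d=np.load("pics/top0.npy");m,T=Tcam("top");P=pts(d,m,T)
for u,v in((404,222),(219,225),(314,199),(300,260)):print(P[v,u].round(3))
c={}
for n,(u,v),z in(("jig",(415,232),.024),("tray",(219,225),.005),("blue",(314,199),.024)):
    x,y,_=P[v,u];x,y=round(x,2),round(y,2);c[n]=(x,y);print(n,x,y)
ims=[ortho(p,m,T,*c["jig"],.024),ortho(p,m,T,*c["tray"],.005),ortho(p,m,T,*c["blue"],.024)]
im=np.hstack([ims[0],ims[1]]);cv2.imwrite("pics/o0.png",im)
# masks
hsv=cv2.cvtColor(p,cv2.COLOR_BGR2HSV)
def box(mask,a,zt):
    q=P[mask&(abs(P[...,0]-a[0])<.12)&(abs(P[...,1]-a[1])<.12)]
    q=q[abs(q[:,2]-zt)<.008]
    r=cv2.minAreaRect(q[:,:2].astype(np.float32)*1000);print(len(q),r,np.median(q[:,2]))
blue=(hsv[...,0]>100)&(hsv[...,0]<125)&(hsv[...,1]>120)
box(blue,c["blue"],.024);box(blue,c["blue"],.060);box(blue,c["tray"],.005)
wh=(hsv[...,1]<60)&(hsv[...,2]>130)
box(wh,c["jig"],.024)
E
```

```text
[ 0.571 -0.257  0.023]
[0.566 0.307 0.008]
[0.641 0.016 0.037]
[0.459 0.059 0.001]
jig 0.54 -0.29
tray 0.57 0.31
blue 0.64 0.02
416 ((649.3307495117188, 15.885761260986328), (105.79869079589844, 57.97309494018555), 45.964935302734375) 0.024241032188958567
96 ((649.4197998046875, 16.392900466918945), (57.31658935546875, 14.325094223022461), 44.27018356323242) 0.06011331406996523
568 ((537.2503662109375, 334.19793701171875), (103.48688507080078, 63.088348388671875), 7.292491436004639) 0.0055716991777201574
983 ((533.0930786132812, -285.4158020019531), (156.47091674804688, 109.90452575683594), 88.10165405273438) 0.024189772465730286
```

View pics/o0.png

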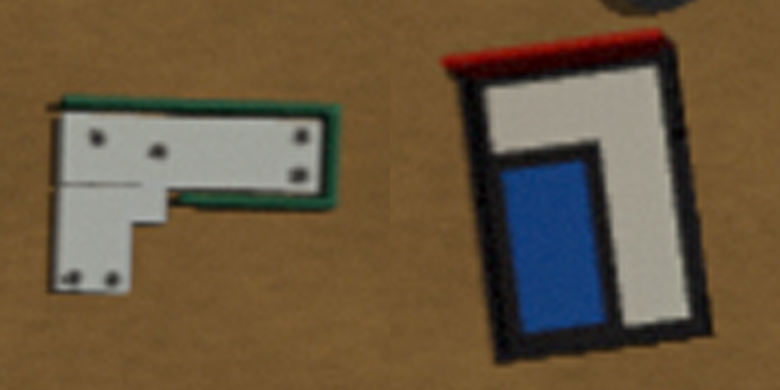

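```bash
cat >> h.py <<'E'
def go(xyz,yaw):
    s=arm.sense();M=rpy(s["tool_rot"]);dp=M.T@(np.array(xyz)-s["ee_pos"])*100
    y0=np.arctan2(M[1,0],M[0,0]);tw=-((yaw-y0+np.pi)%(2*np.pi)-np.pi)
    print("t",round(s["t"],2),"at",s["ee_pos"].round(4) if hasattr(s["ee_pos"],"round") else np.round(s["ee_pos"],4),"yaw",round(y0,3),"dp",dp.round(2),"twist",round(tw,3),"q",np.round(s["qpos"],2),"open",round(s["opening"],4),"F",np.round(s["wrist_force"],1))
E
python3 - <<'E'
from h import *
go((.52,.32,.25),.13)
p=cv2.imread("pics/top0.png");m,T=Tcam("top")
cv2.imwrite("pics/b0.png",ortho(p,m,T,.6494,.016,.024,.09,300))
E
```

```text
t 0.1 at [0.1785 0.5985 0.2305] yaw -0.29 dp [ 40.68  -1.92 -16.93] twist -0.42 q [-1.18  0.51 -0.24  1.5   0.13  1.15 -0.15] open 0.0855 F [-0.5  0.   0. ]
```

View pics/b0.png

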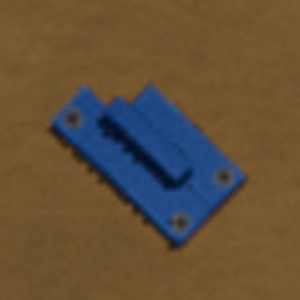

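Request:
{"method": "arm_command", "body": {
  "motion": [
    {"dp":[40.7,-2,-16.9],"twist":-0.42,"claw":-1},
    {"dp":[40.7,-2,-16.9],"twist":-0.42,"claw":-1},
    {"dp":[40.7,-2,-16.9],"twist":-0.42,"claw":-1},
    {"dp":[40.7,-2,-16.9],"twist":-0.42,"claw":-1},
    {"dp":[40.7,-2,-16.9],"twist":-0.42,"claw":-1},
    {"dp":[40.7,-2,-16.9],"twist":-0.42,"claw":-1},
    {"dp":[40.7,-2,-16.9],"twist":-0.42,"claw":-1},
    {"dp":[40.7,-2,-16.9],"twist":-0.42,"claw":-1},
    {"dp":[40.7,-2,-16.9],"twist":-0.42,"claw":-1},
    {"dp":[40.7,-2,-16.9],"twist":-0.42,"claw":-1},
    {"dp":[40.7,-2,-16.9],"twist":-0.42,"claw":-1},
    {"dp":[40.7,-2,-16.9],"twist":-0.42,"claw":-1}
  ]
}}

```text
t: 1.1
ee_pos: [0.5259, 0.314, 0.2505]
tool_rot: [-1.575, -0.001, 0.12]
wrist_force: [-0.4, -1.5, 0.3]
opening: 0.0854
```

```bash
cat >> h.py <<'E'
def wshot(name,cx,cy,z,half=.12,px=500):
    s=arm.sense();p,d=arm.camera("wrist");m,T=Tcam("wrist",s)
    cv2.imwrite(f"pics/{name}raw.png",p);np.save(f"pics/{name}.npy",d)
    cv2.imwrite(f"pics/{name}.png",ortho(p,m,T,cx,cy,z,half,px))
    return p,d,m,T,pts(d,m,T)
E
python3 - <<'E'
from h import *
p,d,m,T,P=wshot("wtray",.565,.308,.005)
hsv=cv2.cvtColor(p,cv2.COLOR_BGR2HSV)
q=P[(abs(P[...,2]-.027)<.005)&(d>0)&(hsv[...,2]<90)];print(len(q),cv2.minAreaRect(q[:,:2].astype(np.float32)*1000))
go((.5,-.19,.25),-.033)
E
```

```text
4973 ((652.66064453125, 255.68539428710938), (329.8130798339844, 931.0309448242188), 25.38276481628418)
t 1.15 at [0.5229 0.3172 0.2505] yaw 0.124 dp [ -8.54   0.14 -50.04] twist 0.157 q [-0.41  0.48 -0.28  1.51  0.14  1.18  0.98] open 0.0855 F [0.  1.  0.2]
```

View pics/wtray.png

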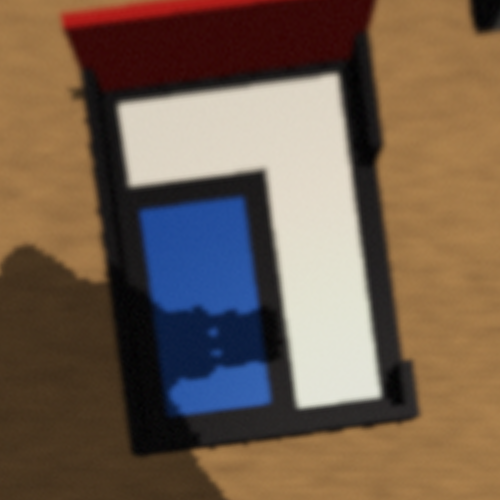

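Request:
{"method": "arm_command", "body": {
  "motion": [
    {"dp":[-8.9,10,-53.6],"twist":0.157,"claw":-1},
    {"dp":[-8.9,10,-53.6],"twist":0.157,"claw":-1},
    {"dp":[-8.9,10,-53.6],"twist":0.157,"claw":-1},
    {"dp":[-8.9,10,-53.6],"twist":0.157,"claw":-1},
    {"dp":[-8.9,10,-53.6],"twist":0.157,"claw":-1},
    {"dp":[-8.9,10,-53.6],"twist":0.157,"claw":-1},
    {"dp":[-8.9,10,-53.6],"twist":0.157,"claw":-1},
    {"dp":[-8.9,10,-53.6],"twist":0.157,"claw":-1},
    {"dp":[-8.9,10,-53.6],"twist":0.157,"claw":-1},
    {"dp":[-8.9,10,-53.6],"twist":0.157,"claw":-1},
    {"dp":[-8.9,10,-53.6],"twist":0.157,"claw":-1},
    {"dp":[-8.9,10,-53.6],"twist":0.157,"claw":-1}
  ]
}}

```text
t: 2.15
ee_pos: [0.5032, -0.1708, 0.1604]
tool_rot: [-1.57, -0.0, -0.024]
wrist_force: [1.1, -0.2, 0.0]
opening: 0.0851
```

Request:
{"method": "arm_command", "body": {
  "motion": [
    {"dp":[0,0,-5],"twist":0,"claw":-1},
    {"dp":[0,0,-5],"twist":0,"claw":-1},
    {"dp":[0,0,-5],"twist":0,"claw":-1}
  ]
}}

```text
t: 2.4
ee_pos: [0.5013, -0.2236, 0.1602]
tool_rot: [-1.572, 0.001, -0.032]
wrist_force: [0.0, 0.0, 0.8]
opening: 0.0854
```

```bash
python3 - <<'E'
from h import *
go((.502,-.226,.15),-.033)
E
```

```text
t 2.4 at [ 0.5013 -0.2236  0.1602] yaw -0.032 dp [ 0.08  1.02 -0.23] twist 0.001 q [ 0.47  0.46 -0.14  1.81  0.08  0.89  1.83] open 0.0854 F [0.  0.  0.8]
```

```bash
python3 - <<'E'
from h import *
arm.camera("wrist")
p,d,m,T,P=wshot("wjig",.533,-.285,.024)
go((.502,-.226,.15),-.033)
hsv=cv2.cvtColor(p,cv2.COLOR_BGR2HSV)
q=P[(abs(P[...,2]-.024)<.005)&(d>0)&(hsv[...,1]<60)&(hsv[...,2]>120)];print(len(q),cv2.minAreaRect(q[:,:2].astype(np.float32)*1000))
E
```

```text
t 2.5 at [ 0.5023 -0.219   0.1606] yaw -0.026 dp [-0.01  1.06 -0.7 ] twist 0.007 q [ 0.47  0.46 -0.15  1.81  0.08  0.89  1.83] open 0.0854 F [ 0.3  0.7 -0.4]
8280 ((552.3656005859375, -188.75955200195312), (353.3757019042969, 129.00912475585938), 79.29114532470703)
```

View pics/wjig.png

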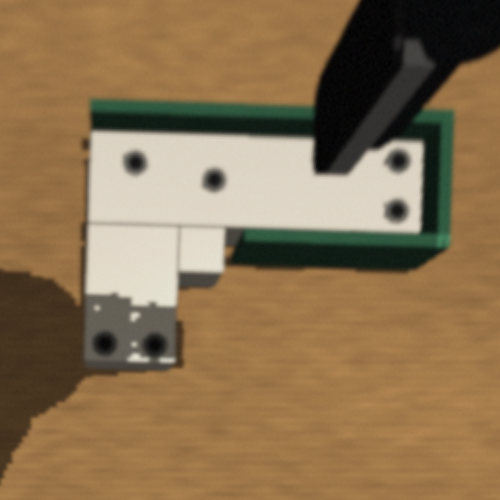

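```bash
cat >> h.py <<'E'
def avg(n=4):
    a=[];b=[]
    for i in range(n):
        arm.camera("wrist");s=arm.sense();a.append(s["ee_pos"]);b.append(s["tool_rot"])
    print("sd",np.std(a,0).round(4),np.std(b,0).round(4));s=dict(s);s["ee_pos"]=np.mean(a,0);s["tool_rot"]=np.mean(b,0);return s
def goa(xyz,yaw,n=4):
    s=avg(n);M=rpy(s["tool_rot"]);dp=M.T@(np.array(xyz)-s["ee_pos"])*100
    y0=np.arctan2(M[1,0],M[0,0]);tw=-((yaw-y0+np.pi)%(2*np.pi)-np.pi)
    print("t",round(s["t"],2),"at",s["ee_pos"].round(4),"rot",s["tool_rot"].round(3),"dp",dp.round(2),"twist",round(tw,3),"open",round(s["opening"],4),"F",np.round(s["wrist_force"],1))
E
python3 -c "
from h import *
goa((.5017,-.228,.001),-.03,5)"
```

```text
sd [0.0001 0.0003 0.0001] [0.0004 0.0002 0.0004]
t 2.75 at [ 0.5026 -0.2184  0.1609] rot [-1.57  -0.    -0.024] dp [-0.07 15.99 -0.97] twist 0.006 open 0.0851 F [ 0.5  0.1 -0.1]
```

Request:
{"method": "arm_command", "body": {
  "motion": [
    {"dp":[-0.1,3,-0.97],"twist":0.006,"claw":-1},
    {"dp":[-0.1,6,-0.97],"twist":0.006,"claw":-1},
    {"dp":[-0.1,9,-0.97],"twist":0.006,"claw":-1},
    {"dp":[-0.1,12,-0.97],"twist":0.006,"claw":-1},
    {"dp":[-0.1,14,-0.97],"twist":0.006,"claw":-1},
    {"dp":[-0.1,15,-0.97],"twist":0.006,"claw":-1},
    {"dp":[-0.1,15.6,-0.97],"twist":0.006,"claw":-1},
    {"dp":[-0.1,15.9,-0.97],"twist":0.006,"claw":-1},
    {"dp":[-0.1,15.9,-0.97],"twist":0.006,"claw":-1},
    {"dp":[-0.1,15.9,-0.97],"twist":0.006,"claw":-1}
  ]
}}

```text
t: 3.58
ee_pos: [0.5016, -0.2306, 0.0028]
tool_rot: [-1.571, -0.002, -0.033]
wrist_force: [0.5, -0.1, 0.1]
opening: 0.0853
```

```bash
python3 -c "
from h import *
goa((.5017,-.228,.001),-.03,2)
p,d=arm.camera('side');m,T=Tcam('side')
u=proj([.5,-.22,.03],m,T).astype(int);print(u)
c=p[max(u[1]-70,0):u[1]+70,max(u[0]-100,0):u[0]+100];cv2.imwrite('pics/s1.png',cv2.resize(c,None,fx=3,fy=3,interpolation=cv2.INTER_CUBIC))"
```

```text
sd [0. 0. 0.] [0. 0. 0.]
t 3.68 at [ 0.5016 -0.2307  0.0029] rot [-1.572 -0.002 -0.033] dp [-0.    0.19  0.27] twist -0.003 open 0.0854 F [0.2 0.8 0.4]
[300 271]
```

View pics/s1.png

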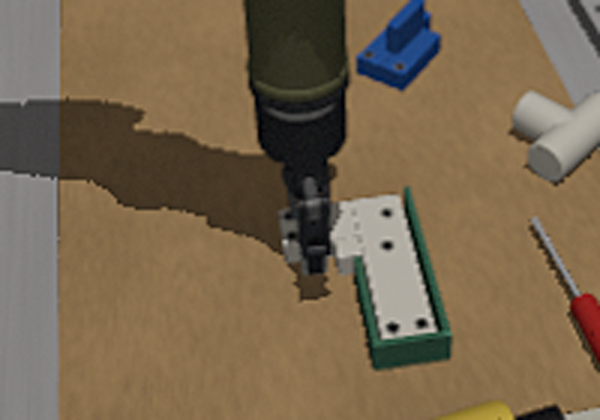

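Request:
{"method": "arm_command", "body": {
  "motion": [
    {"dp":[0,0.2,0.25],"twist":0,"claw":-1},
    {"dp":[0,0.2,0.25],"twist":0,"claw":-0.4},
    {"dp":[0,0.2,0.25],"twist":0,"claw":0},
    {"dp":[0,0.2,0.25],"twist":0,"claw":0.4},
    {"dp":[0,0.2,0.25],"twist":0,"claw":0.6},
    {"dp":[0,0.2,0.25],"twist":0,"claw":0.6},
    {"dp":[0,0.2,0.25],"twist":0,"claw":0.6},
    {"dp":[0,0.2,0.25],"twist":0,"claw":0.6},
    {"dp":[0,0.2,0.25],"twist":0,"claw":0.6}
  ],
  "newtons": 80
}}

```text
t: 4.48
ee_pos: [0.501, -0.228, 0.0002]
tool_rot: [-1.571, -0.0, -0.033]
wrist_force: [-1.4, 1.8, 5.4]
opening: 0.0429
```

```bash
python3 -c "
from h import *
goa((.5017,-.228,.001),-.03,2)"
```

```text
sd [0. 0. 0.] [0. 0. 0.]
t 4.58 at [ 5.011e-01 -2.280e-01  2.000e-04] rot [-1.571 -0.    -0.033] dp [ 0.06 -0.08  0.  ] twist -0.003 open 0.0424 F [-0.6  0.8  4.9]
```

Request:
{"method": "arm_command", "body": {
  "motion": [
    {"dp":[0,-0.5,0],"twist":0,"claw":0.8},
    {"dp":[0,-1.5,0],"twist":0,"claw":0.8},
    {"dp":[0,-3,0],"twist":0,"claw":0.8},
    {"dp":[0,-5,0],"twist":0,"claw":0.8},
    {"dp":[0,-7,0],"twist":0,"claw":0.8},
    {"dp":[0,-9,0],"twist":0,"claw":0.8},
    {"dp":[0,-10.5,0],"twist":0,"claw":0.8},
    {"dp":[0,-11.5,0],"twist":0,"claw":0.8},
    {"dp":[0,-12,0],"twist":0,"claw":0.8},
    {"dp":[0,-12,0],"twist":0,"claw":0.8}
  ],
  "newtons": 110
}}

```text
t: 5.42
ee_pos: [0.5012, -0.2282, 0.1208]
tool_rot: [-1.571, -0.001, -0.033]
wrist_force: [0.1, -1.0, -2.5]
opening: 0.0422
```

```bash
python3 - <<'E'
from h import *
yw=-1.442
# plate yaw .128; foot offset (58,33); centre (.48,.01)
c,s=np.cos(.128),np.sin(.128);x=.48+c*.058-s*.033;y=.01+s*.058+c*.033;print(x,y)
goa((x,y,.12),yw,3)
p,d=arm.camera("wrist");cv2.imwrite("pics/w2.png",p)
E
```

```text
0.5333130372555923 0.050133777028630463
sd [0.0002 0.0001 0.0004] [0.0003 0.0007 0.0001]
t 5.57 at [ 0.5005 -0.2278  0.1193] rot [-1.571e+00  1.000e-03 -3.300e-02] dp [ 2.36 -0.06 27.89] twist 1.409 open 0.0418 F [ 0.  -0.4 -1.5]
```

View pics/w2.png

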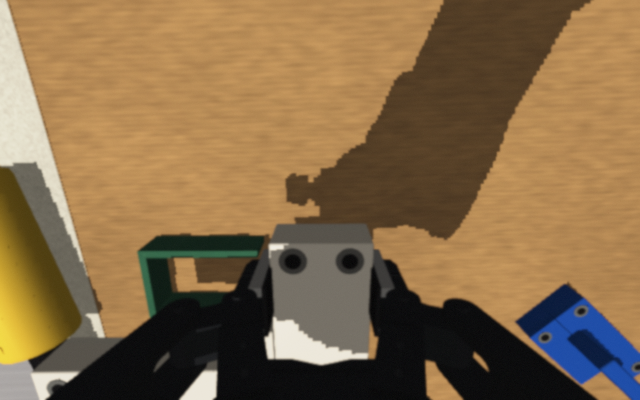

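Request:
{"method": "arm_command", "body": {
  "motion": [
    {"dp":[0.1,0,1.2],"twist":0.06,"claw":0.8},
    {"dp":[0.3,0,3.6],"twist":0.18,"claw":0.8},
    {"dp":[0.5,0,6.2],"twist":0.3,"claw":0.8},
    {"dp":[0.7,0,8.8],"twist":0.42,"claw":0.8},
    {"dp":[0.9,0,11.4],"twist":0.54,"claw":0.8},
    {"dp":[1.1,0,14],"twist":0.66,"claw":0.8},
    {"dp":[1.3,0,16.6],"twist":0.78,"claw":0.8},
    {"dp":[1.6,0,19.2],"twist":0.9,"claw":0.8},
    {"dp":[1.8,0,21.8],"twist":1.02,"claw":0.8},
    {"dp":[2,0,24.2],"twist":1.14,"claw":0.8},
    {"dp":[2.2,0,26.6],"twist":1.26,"claw":0.8},
    {"dp":[2.36,0,27.9],"twist":1.38,"claw":0.8}
  ]
}}

```text
t: 6.62
ee_pos: [0.5334, 0.0538, 0.1188]
tool_rot: [-1.572, 0.001, -1.415]
wrist_force: [-0.0, 0.2, -0.8]
opening: 0.0419
```

```bash
python3 - <<'E'
from h import *
goa((.533,.05,.03),-1.442,6)
p,d=arm.camera('side');m,T=Tcam('side')
u=proj([.5,.03,.1],m,T).astype(int)
c=p[max(u[1]-70,0):u[1]+70,max(u[0]-100,0):u[0]+100];cv2.imwrite('pics/s2.png',cv2.resize(c,None,fx=3,fy=3,interpolation=cv2.INTER_CUBIC))
P=pts(d,m,T);hsv=cv2.cvtColor(p,cv2.COLOR_BGR2HSV)
k=(abs(P[...,0]-.48)<.11)&(abs(P[...,1]-.01)<.09)&(P[...,2]>.08)&(P[...,2]<.17)&(hsv[...,1]<40)&(hsv[...,2]>140)
q=P[k];print(len(q),q.min(0),q.max(0))
z=np.median(q[:,2]);q=q[abs(q[:,2]-z)<.012];A=np.c_[q[:,:2]-[.48,.01],np.ones(len(q))];print(np.linalg.lstsq(A,q[:,2],rcond=None)[0])
E
```

```text
sd [0.0001 0.0028 0.0003] [0.0002 0.0014 0.0045]
t 6.92 at [0.5334 0.0515 0.119 ] rot [-1.572  0.    -1.412] dp [ 0.14  8.9  -0.05] twist 0.03 open 0.042 F [-0.4 -0.7 -1.3]
581 [ 0.40613212 -0.06157197  0.13365437] [0.56512996 0.07235469 0.14678063]
[ 0.00252945 -0.00131281  0.14334544]
```

View pics/s2.png

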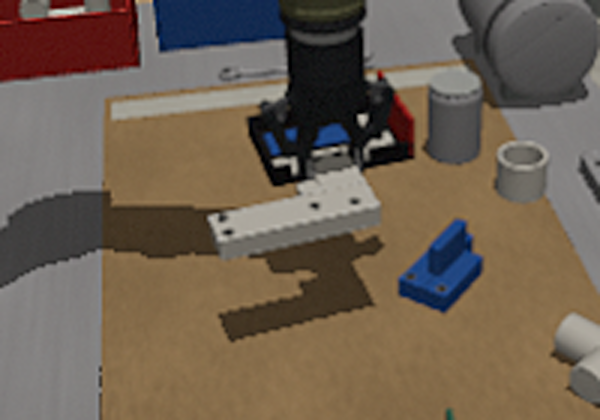

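Request:
{"method": "arm_command", "body": {
  "motion": [
    {"dp":[0.1,1.5,0],"twist":0.03,"claw":0.8},
    {"dp":[0.1,4,0],"twist":0.03,"claw":0.8},
    {"dp":[0.1,6.5,0],"twist":0.03,"claw":0.8},
    {"dp":[0.1,8.5,0],"twist":0.03,"claw":0.8},
    {"dp":[0.1,10,0],"twist":0.03,"claw":0.8},
    {"dp":[0.1,11,0],"twist":0.03,"claw":0.8},
    {"dp":[0.1,11.5,0],"twist":0.03,"claw":0.8},
    {"dp":[0.1,11.7,0],"twist":0.03,"claw":0.8},
    {"dp":[0.1,11.8,0],"twist":0.03,"claw":0.8},
    {"dp":[0.1,11.8,0],"twist":0.03,"claw":0.8},
    {"dp":[0.1,11.8,0],"twist":0.03,"claw":0.8}
  ]
}}

```text
t: 7.88
ee_pos: [0.5344, 0.0491, 0.0026]
tool_rot: [-1.569, -0.0, -1.443]
wrist_force: [-0.2, -0.4, -2.0]
opening: 0.0416
```

Request:
{"method": "arm_command", "body": {
  "motion": [
    {"dp":[0,0.1,0],"twist":0,"claw":0.8},
    {"dp":[0,0.2,0],"twist":0,"claw":0.8},
    {"dp":[0,0.2,0],"twist":0,"claw":0.8},
    {"dp":[0,0.2,0],"twist":0,"claw":-0.2},
    {"dp":[0,0.2,0],"twist":0,"claw":-0.6},
    {"dp":[0,0.2,0],"twist":0,"claw":-1},
    {"dp":[0,0.2,0],"twist":0,"claw":-1},
    {"dp":[0,0.2,0],"twist":0,"claw":-1},
    {"dp":[0,0.2,0],"twist":0,"claw":-1},
    {"dp":[0,0.2,0],"twist":0,"claw":-1}
  ],
  "newtons": 80
}}

```text
t: 8.72
ee_pos: [0.5338, 0.0491, -0.0002]
tool_rot: [-1.571, -0.0, -1.443]
wrist_force: [-0.8, -1.3, 0.2]
opening: 0.0853
```

```bash
python3 - <<'E'
from h import *
goa((.533,.05,.12),-1.442,2)
E
```

```text
sd [0. 0. 0.] [0. 0. 0.]
t 8.82 at [ 5.338e-01  4.910e-02 -3.000e-04] rot [-1.571 -0.    -1.443] dp [ -0.1  -12.03  -0.07] twist -0.001 open 0.0856 F [ 0.9 -0.4  0.1]
```

Request:
{"method": "arm_command", "body": {
  "motion": [
    {"dp":[0,-2,0],"twist":0,"claw":-1},
    {"dp":[0,-6,0],"twist":0,"claw":-1},
    {"dp":[0,-10,0],"twist":-0.1,"claw":-1},
    {"dp":[0,-13,-1],"twist":-0.22,"claw":-1},
    {"dp":[1,-14,-2],"twist":-0.34,"claw":-1},
    {"dp":[2,-14,-3],"twist":-0.46,"claw":-1},
    {"dp":[3,-14,-4],"twist":-0.58,"claw":-1},
    {"dp":[4,-14,-5],"twist":-0.7,"claw":-1},
    {"dp":[5,-14,-6],"twist":-0.82,"claw":-1},
    {"dp":[6,-14,-7],"twist":-0.94,"claw":-1},
    {"dp":[6.6,-14,-7.4],"twist":-1.06,"claw":-1},
    {"dp":[6.6,-14,-7.4],"twist":-1.18,"claw":-1}
  ]
}}

```text
t: 9.82
ee_pos: [0.4677, -0.0276, 0.1399]
tool_rot: [-1.572, 0.0, -0.259]
wrist_force: [0.2, 0.8, -0.1]
opening: 0.0852
```

Request:
{"method": "arm_command", "body": {
  "motion": [
    {"dp":[0,0,0],"twist":-0.12,"claw":-1},
    {"dp":[0,0,0],"twist":-0.24,"claw":-1},
    {"dp":[0,0,0],"twist":-0.36,"claw":-1},
    {"dp":[0,0,0],"twist":-0.391,"claw":-1},
    {"dp":[0,0,0],"twist":-0.391,"claw":-1}
  ]
}}

```text
t: 10.23
ee_pos: [0.4687, -0.026, 0.1398]
tool_rot: [-1.571, 0.0, 0.129]
wrist_force: [-0.4, -0.4, -0.5]
opening: 0.0853
```

```bash
python3 - <<'E'
from h import *
avg(4)
wshot("wspot",.48,.01,.024)
goa((.469,-.026,.001),.128,2)
E
```

```text
sd [0.     0.0001 0.    ] [0.     0.     0.0003]
sd [0. 0. 0.] [0.     0.     0.0001]
t 10.58 at [ 0.4689 -0.0257  0.1398] rot [-1.571  0.     0.128] dp [ 1.000e-02  1.388e+01 -3.000e-02] twist -0.0 open 0.0853 F [ 0.1 -0.4  0.3]
```

View pics/wspot.png

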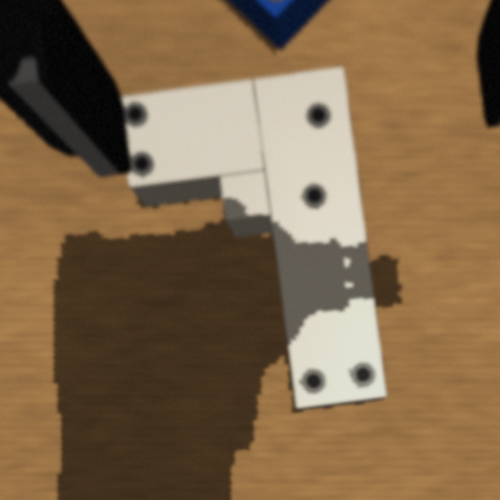

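Request:
{"method": "arm_command", "body": {
  "motion": [
    {"dp":[0.05,3,0],"twist":0,"claw":-1},
    {"dp":[0.05,6,0],"twist":0,"claw":-1},
    {"dp":[0.05,9,0],"twist":0,"claw":-1},
    {"dp":[0.05,11,0],"twist":0,"claw":-1},
    {"dp":[0.05,12.5,0],"twist":0,"claw":-1},
    {"dp":[0.05,13.5,0],"twist":0,"claw":-1},
    {"dp":[0.05,13.9,0],"twist":0,"claw":-1},
    {"dp":[0.05,13.9,0],"twist":0,"claw":-1},
    {"dp":[0.05,13.9,0],"twist":0,"claw":-1},
    {"dp":[0.05,13.9,0],"twist":0,"claw":-1}
  ]
}}

```text
t: 11.42
ee_pos: [0.4699, -0.0257, 0.0015]
tool_rot: [-1.571, -0.001, 0.128]
wrist_force: [-0.4, 0.6, -0.1]
opening: 0.0852
```

```bash
python3 - <<'E'
from h import *
goa((.4697,-.026,.0),.13,2)
E
```

```text
sd [0. 0. 0.] [0. 0. 0.]
t 11.52 at [ 0.4699 -0.0257  0.0016] rot [-1.571e+00 -1.000e-03  1.280e-01] dp [-0.03  0.16 -0.02] twist -0.002 open 0.0853 F [-0.1 -0.2  0.1]
```

Request:
{"method": "arm_command", "body": {
  "motion": [
    {"dp":[0,0.1,0],"twist":0,"claw":-0.5},
    {"dp":[0,0.1,0],"twist":0,"claw":0},
    {"dp":[0,0.1,0],"twist":0,"claw":0.4},
    {"dp":[0,0.1,0],"twist":0,"claw":0.8},
    {"dp":[0,0.1,0],"twist":0,"claw":0.8},
    {"dp":[0,0.1,0],"twist":0,"claw":0.8},
    {"dp":[0,0.1,0],"twist":0,"claw":0.8},
    {"dp":[0,0.1,0],"twist":0,"claw":0.8},
    {"dp":[0,0.1,0],"twist":0,"claw":0.8}
  ],
  "newtons": 100
}}

```text
t: 12.27
ee_pos: [0.4694, -0.0257, 0.0004]
tool_rot: [-1.571, -0.0, 0.128]
wrist_force: [-1.8, 0.2, 9.1]
opening: 0.0423
```

Request:
{"method": "arm_command", "body": {
  "motion": [
    {"dp":[0,-0.5,0],"twist":0,"claw":0.8},
    {"dp":[0,-1.5,0],"twist":0,"claw":0.8},
    {"dp":[0,-3,0],"twist":0,"claw":0.8},
    {"dp":[0,-5,0],"twist":0,"claw":0.8},
    {"dp":[0,-7.5,0],"twist":0,"claw":0.8},
    {"dp":[0,-10,0],"twist":0,"claw":0.8},
    {"dp":[0,-12,0],"twist":0,"claw":0.8},
    {"dp":[0,-13,0],"twist":0,"claw":0.8},
    {"dp":[0,-13,0],"twist":0,"claw":0.8}
  ]
}}

```text
t: 13.02
ee_pos: [0.4704, -0.0258, 0.132]
tool_rot: [-1.572, -0.004, 0.128]
wrist_force: [-0.0, 0.3, -2.1]
opening: 0.0417
```

```bash
python3 - <<'E'
from h import *
goa((.5528,.2737,.13),.128,2)
E
```

```text
sd [0.0003 0.     0.0005] [0.0001 0.001  0.    ]
t 13.12 at [ 0.4694 -0.0258  0.1302] rot [-1.571e+00 -1.000e-03  1.280e-01] dp [1.209e+01 2.000e-02 2.864e+01] twist 0.0 open 0.0425 F [ 0.3 -0.2 -1.7]
```

Request:
{"method": "arm_command", "body": {
  "motion": [
    {"dp":[0.6,0,1.4],"twist":0,"claw":0.8},
    {"dp":[1.7,0,4],"twist":0,"claw":0.8},
    {"dp":[3,0,7],"twist":0,"claw":0.8},
    {"dp":[4.3,0,10.2],"twist":0,"claw":0.8},
    {"dp":[5.6,0,13.4],"twist":0,"claw":0.8},
    {"dp":[7,0,16.6],"twist":0,"claw":0.8},
    {"dp":[8.4,0,19.8],"twist":0,"claw":0.8},
    {"dp":[9.7,0,23],"twist":0,"claw":0.8},
    {"dp":[10.9,0,25.8],"twist":0,"claw":0.8},
    {"dp":[11.7,0,27.6],"twist":0,"claw":0.8},
    {"dp":[12.1,0,28.65],"twist":0,"claw":0.8},
    {"dp":[12.1,0,28.65],"twist":0,"claw":0.8}
  ]
}}

```text
t: 14.12
ee_pos: [0.5518, 0.2766, 0.128]
tool_rot: [-1.57, 0.002, 0.132]
wrist_force: [-0.5, 0.1, -2.3]
opening: 0.0421
```

```bash
python3 - <<'E'
from h import *
avg(5)
p,d,m,T,P=wshot("whold",.5645,.3085,.005)
s=arm.sense()
# overlay: expected tray rim/patch outlines on raw picture, and expected plate outline at held height
def fr(o,yaw,z,pl):
    c,s_=np.cos(yaw),np.sin(yaw);pl=np.array(pl)/1000
    return proj(np.c_[o[0]+c*pl[:,0]-s_*pl[:,1],o[1]+s_*pl[:,0]+c*pl[:,1],np.full(len(pl),z)],m,T)
o=p.copy()
def dr(q,c):cv2.polylines(o,[np.round(q*8).astype(np.int32)],True,c,1,cv2.LINE_AA,3)
O=(.5645,.3085)
dr(fr(O,.128,.027,[(-91,-66),(85,-66),(85,66),(-91,66)]),(0,255,0))
z=s["ee_pos"][2]-.0005+.024
L=[(-80,-55),(80,-55),(80,55),(36,55),(36,11),(14,11),(14,-11),(-80,-11)]
dr(fr(O,.128,.027-.022,L),(0,255,255))
dr(fr(O,.128,z,L),(0,0,255))
cv2.imwrite("pics/whold_o.png",o)
goa((.5528,.2737,.05),.128,2)
E
```

```text
sd [0.0003 0.001  0.0005] [0.0004 0.0007 0.0015]
sd [0.     0.0002 0.    ] [0.0002 0.0001 0.0002]
t 14.52 at [0.5529 0.2724 0.13  ] rot [-1.571 -0.     0.126] dp [0.01 8.   0.13] twist -0.002 open 0.0421 F [ 1.1 -0.3 -1.3]
```

View pics/whold_o.png

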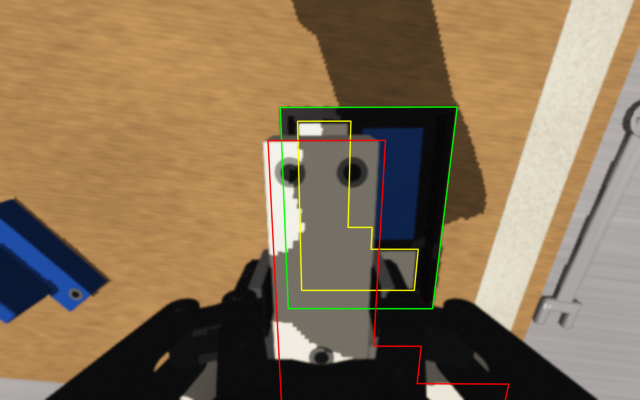

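Request:
{"method": "arm_command", "body": {
  "motion": [
    {"dp":[0.15,1,0.2],"twist":0,"claw":0.8},
    {"dp":[0.15,3,0.2],"twist":0,"claw":0.8},
    {"dp":[0.15,5,0.2],"twist":0,"claw":0.8},
    {"dp":[0.15,7,0.2],"twist":0,"claw":0.8},
    {"dp":[0.15,8,0.2],"twist":0,"claw":0.8},
    {"dp":[0.15,8.5,0.2],"twist":0,"claw":0.8},
    {"dp":[0.15,8.5,0.2],"twist":0,"claw":0.8},
    {"dp":[0.15,8.5,0.2],"twist":0,"claw":0.8}
  ]
}}

```text
t: 15.18
ee_pos: [0.5543, 0.2763, 0.0452]
tool_rot: [-1.571, -0.001, 0.128]
wrist_force: [-0.6, -0.2, -2.2]
opening: 0.042
```

```bash
python3 - <<'E'
from h import *
goa((.5541,.2755,.006),.128,4)
p,d,m,T,P=wshot("wlow",.5645,.3085,.03)
s=arm.sense();o=p.copy()
def fr(o_,yaw,z,pl):
    c,s_=np.cos(yaw),np.sin(yaw);pl=np.array(pl)/1000
    return proj(np.c_[o_[0]+c*pl[:,0]-s_*pl[:,1],o_[1]+s_*pl[:,0]+c*pl[:,1],np.full(len(pl),z)],m,T)
def dr(q,c):cv2.polylines(o,[np.round(q*8).astype(np.int32)],True,c,1,cv2.LINE_AA,3)
O=(.5645,.3085)
dr(fr(O,.128,.027,[(-91,-66),(85,-66),(85,66),(-91,66)]),(0,255,0))
dr(fr(O,.128,.005,[(-78,-2),(30,-2),(30,53.5),(-78,53.5)]),(255,255,0))
dr(fr(O,.128,s["ee_pos"][2]-.0005+.024,[(-80,-55),(80,-55),(80,55),(36,55),(36,11),(14,11),(14,-11),(-80,-11)]),(0,0,255))
cv2.imwrite("pics/wlow_o.png",o[80:400,160:560])
# top-view depth of plate & rim
p,d=arm.camera("top");m,T=Tcam("top");P=pts(d,m,T);hsv=cv2.cvtColor(p,cv2.COLOR_BGR2HSV)
k=(abs(P[...,0]-.56)<.12)&(abs(P[...,1]-.31)<.1)&(abs(P[...,2]-s["ee_pos"][2]-.0235)<.007)&(hsv[...,1]<60)&(hsv[...,2]>120)
q=P[k];print(len(q),cv2.minAreaRect(q[:,:2].astype(np.float32)*1000),np.median(q[:,2]))
cv2.imwrite("pics/top2.png",p)
E
```

```text
sd [0.0001 0.     0.0001] [0.0001 0.0002 0.    ]
t 15.38 at [0.5547 0.2764 0.0458] rot [-1.57  -0.002  0.128] dp [-0.07  3.98 -0.09] twist 0.0 open 0.0421 F [ 0.2 -0.8 -1.3]
143 ((599.197265625, 263.0193786621094), (118.88124084472656, 34.45879364013672), 25.90232276916504) 0.06965346487756596
```

View pics/wlow_o.png

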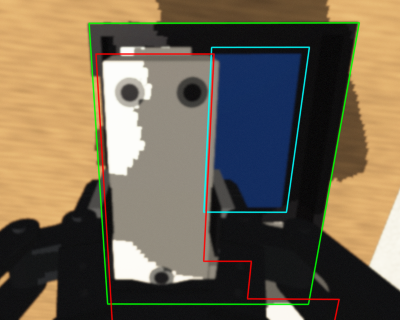

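Request:
{"method": "arm_command", "body": {
  "motion": [
    {"dp":[-0.14,0,-0.17],"twist":0,"claw":0.8},
    {"dp":[-0.14,0.5,-0.17],"twist":0,"claw":0.8},
    {"dp":[-0.14,1.2,-0.17],"twist":0,"claw":0.8},
    {"dp":[-0.14,2,-0.17],"twist":0,"claw":0.8},
    {"dp":[-0.14,2.7,-0.17],"twist":0,"claw":0.8},
    {"dp":[-0.14,3.3,-0.17],"twist":0,"claw":0.8},
    {"dp":[-0.14,3.7,-0.17],"twist":0,"claw":0.8},
    {"dp":[-0.14,4,-0.17],"twist":0,"claw":0.8},
    {"dp":[-0.14,4,-0.17],"twist":0,"claw":0.8},
    {"dp":[-0.14,4,-0.17],"twist":0,"claw":0.8}
  ]
}}

```text
t: 16.32
ee_pos: [0.5523, 0.274, 0.0055]
tool_rot: [-1.571, 0.001, 0.128]
wrist_force: [-3.4, -1.6, 8.4]
opening: 0.0419
```

```bash
python3 - <<'E'
from h import *
goa((.5535,.2745,.005),.128,3)
E
```

```text
sd [0. 0. 0.] [0. 0. 0.]
t 16.47 at [0.5523 0.274  0.0055] rot [-1.571e+00  1.000e-03  1.280e-01] dp [0.12 0.05 0.03] twist 0.0 open 0.0425 F [-3.2 -1.1  6.6]
```

Request:
{"method": "arm_command", "body": {
  "motion": [
    {"dp":[0,0,0],"twist":0,"claw":-0.2},
    {"dp":[0,0,0],"twist":0,"claw":-0.6},
    {"dp":[0,0,0],"twist":0,"claw":-0.8},
    {"dp":[0,0,0],"twist":0,"claw":-0.8},
    {"dp":[0,0,0],"twist":0,"claw":-0.8},
    {"dp":[0,0,0],"twist":0,"claw":-0.8},
    {"dp":[0,0,0],"twist":0,"claw":-0.8}
  ]
}}

```text
t: 17.05
ee_pos: [0.5529, 0.2743, 0.0047]
tool_rot: [-1.571, -0.0, 0.128]
wrist_force: [-0.3, 0.3, 0.1]
opening: 0.077
```

Request:
{"method": "arm_command", "body": {
  "motion": [
    {"dp":[0,-1,0],"twist":0,"claw":-0.8},
    {"dp":[0,-3,0],"twist":0,"claw":-0.8},
    {"dp":[0,-6,0],"twist":0,"claw":-0.8},
    {"dp":[0,-9,0],"twist":0,"claw":-1},
    {"dp":[0,-12,0],"twist":0,"claw":-1},
    {"dp":[0,-15,0],"twist":0,"claw":-1},
    {"dp":[0,-18,0],"twist":0,"claw":-1},
    {"dp":[0,-19,0],"twist":0,"claw":-1},
    {"dp":[0,-19,0],"twist":0,"claw":-1}
  ]
}}

```text
t: 17.8
ee_pos: [0.5542, 0.275, 0.1988]
tool_rot: [-1.569, -0.006, 0.128]
wrist_force: [-0.3, -0.2, -0.4]
opening: 0.0852
```

```bash
python3 - <<'E'
from h import *
avg(4)
p,d,m,T,P=wshot("win",.5645,.3085,.029)
goa((.6494,.016,.15),.785,2)
hsv=cv2.cvtColor(p,cv2.COLOR_BGR2HSV)
k=(abs(P[...,0]-.56)<.1)&(abs(P[...,1]-.31)<.08)&(abs(P[...,2]-.029)<.006)&(d>0)&(hsv[...,1]<60)&(hsv[...,2]>100)
q=P[k];print(len(q),cv2.minAreaRect(q[:,:2].astype(np.float32)*1000),np.median(q[:,2]))
A=np.c_[q[:,:2]-q[:,:2].mean(0),np.ones(len(q))];print(np.linalg.lstsq(A,q[:,2],rcond=None)[0])
E
```

```text
sd [0.0005 0.0003 0.0012] [0.0008 0.0021 0.0001]
sd [0.0001 0.0001 0.0001] [0.0001 0.0002 0.    ]
t 18.15 at [0.5521 0.2739 0.1932] rot [-1.572  0.003  0.128] dp [  6.36   4.33 -26.81] twist -0.657 open 0.0852 F [-0.5 -0.1  0.8]
8902 ((564.6119384765625, 308.96112060546875), (159.85772705078125, 110.9167251586914), 7.430015563964844) 0.02960499476602796
[ 3.73027730e-04 -9.42178636e-05  2.96024678e-02]
```

View pics/win.png

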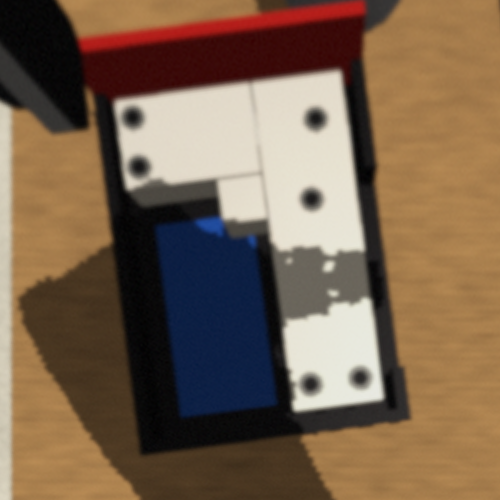

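Request:
{"method": "arm_command", "body": {
  "motion": [
    {"dp":[6.36,4.3,-26.8],"twist":-0.657,"claw":-1},
    {"dp":[6.36,4.3,-26.8],"twist":-0.657,"claw":-1},
    {"dp":[6.36,4.3,-26.8],"twist":-0.657,"claw":-1},
    {"dp":[6.36,4.3,-26.8],"twist":-0.657,"claw":-1},
    {"dp":[6.36,4.3,-26.8],"twist":-0.657,"claw":-1},
    {"dp":[6.36,4.3,-26.8],"twist":-0.657,"claw":-1},
    {"dp":[6.36,4.3,-26.8],"twist":-0.657,"claw":-1},
    {"dp":[6.36,4.3,-26.8],"twist":-0.657,"claw":-1},
    {"dp":[6.36,4.3,-26.8],"twist":-0.657,"claw":-1},
    {"dp":[6.36,4.3,-26.8],"twist":-0.657,"claw":-1}
  ]
}}

```text
t: 18.98
ee_pos: [0.6497, 0.0176, 0.1511]
tool_rot: [-1.569, 0.0, 0.785]
wrist_force: [-0.1, 0.9, 0.7]
opening: 0.0852
```

```bash
cat >> h.py <<'E'
def bluefit(c,z0,cam="wrist",r=.1):
    if cam=="wrist": p,d,m,T,P=wshot("wb",c[0],c[1],z0+.024)
    else:
        p,d=arm.camera(cam);m,T=Tcam(cam);P=pts(d,m,T)
    hsv=cv2.cvtColor(p,cv2.COLOR_BGR2HSV)
    b=(hsv[...,0]>95)&(hsv[...,0]<130)&(hsv[...,1]>90)&(d>0)&(np.hypot(P[...,0]-c[0],P[...,1]-c[1])<r)
    for n,z in(("plate",.024),("rib",.06)):
        q=P[b&(abs(P[...,2]-z0-z)<.006)]
        if len(q)>9: print(n,len(q),cv2.minAreaRect(q[:,:2].astype(np.float32)*1000),"z",np.median(q[:,2]),q[:,:2].mean(0))
        if n=="plate":
            A=np.c_[q[:,:2]-q[:,:2].mean(0),np.ones(len(q))];print("tilt",np.linalg.lstsq(A,q[:,2],rcond=None)[0])
E
python3 - <<'E'
from h import *
avg(6)
bluefit((.6494,.016),0)
goa((.6494,.016,.03),.785,2)
E
```

```text
sd [0.0001 0.0003 0.0002] [0.0006 0.0001 0.0004]
plate 4992 ((649.2217407226562, 15.982479095458984), (107.08180236816406, 57.133697509765625), 45.85931396484375) z 0.024558916850836027 [0.6404503  0.00985235]
tilt [ 0.00258427 -0.00041356  0.02454451]
rib 1240 ((649.544189453125, 15.783132553100586), (59.60255432128906, 13.81695556640625), 46.53695297241211) z 0.0604474373929975 [0.6477817  0.01426834]
sd [0.     0.0001 0.    ] [0.     0.     0.0001]
t 19.43 at [0.6501 0.0172 0.152 ] rot [-1.571 -0.     0.786] dp [-0.14 12.2  -0.03] twist 0.001 open 0.0855 F [ 0.9 -0.4 -0.4]
```

Request:
{"method": "arm_command", "body": {
  "motion": [
    {"dp":[-0.14,2.5,-0.03],"twist":-0.017,"claw":-1},
    {"dp":[-0.14,5,-0.03],"twist":-0.017,"claw":-1},
    {"dp":[-0.14,7.5,-0.03],"twist":-0.017,"claw":-1},
    {"dp":[-0.14,9.5,-0.03],"twist":-0.017,"claw":-1},
    {"dp":[-0.14,11,-0.03],"twist":-0.017,"claw":-0.6},
    {"dp":[-0.14,11.8,-0.03],"twist":-0.017,"claw":-0.2},
    {"dp":[-0.14,12.2,-0.03],"twist":-0.017,"claw":0},
    {"dp":[-0.14,12.2,-0.03],"twist":-0.017,"claw":0},
    {"dp":[-0.14,12.2,-0.03],"twist":-0.017,"claw":0},
    {"dp":[-0.14,12.2,-0.03],"twist":-0.017,"claw":0}
  ],
  "newtons": 60
}}

```text
t: 20.27
ee_pos: [0.6501, 0.0154, 0.031]
tool_rot: [-1.572, -0.001, 0.802]
wrist_force: [-0.3, 0.1, -0.1]
opening: 0.0426
```

```bash
python3 - <<'E'
from h import *
goa((.6493,.016,.03),.803,2)
E
```

```text
sd [0.0001 0.     0.0001] [0.0001 0.0001 0.    ]
t 20.37 at [0.6501 0.0154 0.0309] rot [-1.572e+00 -1.000e-03  8.020e-01] dp [-0.01  0.09  0.1 ] twist -0.001 open 0.0427 F [-0.3 -0.4  0.3]
```

Request:
{"method": "arm_command", "body": {
  "motion": [
    {"dp":[0,0,0.1],"twist":0,"claw":0.3},
    {"dp":[0,0,0.1],"twist":0,"claw":0.6},
    {"dp":[0,0,0.1],"twist":0,"claw":1},
    {"dp":[0,0,0.1],"twist":0,"claw":1},
    {"dp":[0,0,0.1],"twist":0,"claw":1},
    {"dp":[0,0,0.1],"twist":0,"claw":1},
    {"dp":[0,0,0.1],"twist":0,"claw":1},
    {"dp":[0,0,0.1],"twist":0,"claw":1}
  ],
  "newtons": 80
}}

```text
t: 21.03
ee_pos: [0.649, 0.0161, 0.0303]
tool_rot: [-1.571, -0.001, 0.802]
wrist_force: [-0.8, -0.8, 4.9]
opening: 0.013
```

Request:
{"method": "arm_command", "body": {
  "motion": [
    {"dp":[0,-0.5,0],"twist":0,"claw":1},
    {"dp":[0,-1.5,0],"twist":0,"claw":1},
    {"dp":[0,-3,0],"twist":0,"claw":1},
    {"dp":[0,-5,0],"twist":0,"claw":1},
    {"dp":[0,-7.5,0],"twist":0,"claw":1},
    {"dp":[0,-9.5,0],"twist":0,"claw":1},
    {"dp":[0,-10.5,0],"twist":0,"claw":1},
    {"dp":[0,-11,0],"twist":0,"claw":1},
    {"dp":[0,-11,0],"twist":0,"claw":1}
  ]
}}

```text
t: 21.78
ee_pos: [0.6489, 0.016, 0.1407]
tool_rot: [-1.572, -0.001, 0.802]
wrist_force: [1.0, 0.2, -2.2]
opening: 0.0126
```

```bash
python3 - <<'E'
from h import *
c,s=np.cos(.129),np.sin(.129);x=.5646+c*-.024-s*.0245;y=.309+s*-.024+c*.0245;print(x,y)
s=avg(3);bluefit((.6493,.016),s["ee_pos"][2]-.03);bluefit((.6493,.016),s["ee_pos"][2]-.03,"top")
goa((x,y,.14),.129,2)
E
```

```text
0.5376476735868652 0.33020900989956475
sd [0.0002 0.     0.0005] [0.0006 0.0006 0.    ]
plate 9446 ((648.1574096679688, 15.950515747070312), (107.50597381591797, 57.690757751464844), 45.958045959472656) z 0.13257187360330125 [ 0.62830795 -0.00433549]
tilt [0.00261612 0.00316162 0.13254914]
rib 4179 ((645.92578125, 16.58850860595703), (59.06387710571289, 37.06839370727539), 68.43933868408203) z 0.16841455190837562 [0.64585976 0.01326131]
tilt [-0.58226074  0.62266044  0.13153182]
sd [0.0001 0.     0.0001] [0.0001 0.0001 0.    ]
t 22.13 at [0.6481 0.016  0.1386] rot [-1.569e+00  1.000e-03  8.020e-01] dp [14.91 -0.12 29.78] twist 0.673 open 0.0129 F [-0.2 -0.9 -2.6]
```

Request:
{"method": "arm_command", "body": {
  "motion": [
    {"dp":[0.7,-0.1,1.4],"twist":0.04,"claw":1},
    {"dp":[2,-0.1,4],"twist":0.1,"claw":1},
    {"dp":[3.5,-0.1,7],"twist":0.17,"claw":1},
    {"dp":[5.1,-0.1,10.2],"twist":0.24,"claw":1},
    {"dp":[6.7,-0.1,13.4],"twist":0.31,"claw":1},
    {"dp":[8.3,-0.1,16.6],"twist":0.38,"claw":1},
    {"dp":[9.9,-0.1,19.8],"twist":0.45,"claw":1},
    {"dp":[11.4,-0.1,22.8],"twist":0.52,"claw":1},
    {"dp":[12.8,-0.1,25.6],"twist":0.59,"claw":1},
    {"dp":[14,-0.1,28],"twist":0.65,"claw":1},
    {"dp":[14.7,-0.1,29.4],"twist":0.673,"claw":1},
    {"dp":[14.91,-0.1,29.8],"twist":0.673,"claw":1}
  ]
}}

```text
t: 23.13
ee_pos: [0.5356, 0.335, 0.1403]
tool_rot: [-1.569, 0.001, 0.134]
wrist_force: [-0.2, 0.5, -0.8]
opening: 0.013
```

```bash
python3 - <<'E'
from h import *
s=avg(6);bluefit((.5376,.3302),s["ee_pos"][2]-.03)
goa((.5376,.3302,.037),.129,2)
E
```

```text
sd [0.001  0.002  0.0001] [0.001  0.0004 0.0027]
plate 9413 ((539.3801879882812, 328.04296875), (107.35336303710938, 57.57261276245117), 7.111607551574707) z 0.1348442548631392 [0.51118127 0.3247054 ]
tilt [ 0.00785225 -0.00170728  0.13481377]
rib 4180 ((538.0907592773438, 330.146240234375), (58.544254302978516, 37.35260009765625), 29.447118759155273) z 0.17077984579284758 [0.53557077 0.32757394]
sd [0.0001 0.0002 0.    ] [0.0001 0.     0.0002]
t 23.58 at [0.5388 0.3289 0.1408] rot [-1.571 -0.     0.127] dp [-0.11 10.38  0.15] twist -0.002 open 0.0128 F [ 0.2  0.4 -2. ]
```

Request:
{"method": "arm_command", "body": {
  "motion": [
    {"dp":[-0.15,1,0.2],"twist":0,"claw":1},
    {"dp":[-0.15,3,0.2],"twist":0,"claw":1},
    {"dp":[-0.15,5,0.2],"twist":0,"claw":1},
    {"dp":[-0.15,6,0.2],"twist":0,"claw":1},
    {"dp":[-0.15,6.5,0.2],"twist":0,"claw":1},
    {"dp":[-0.15,6.5,0.2],"twist":0,"claw":1},
    {"dp":[-0.15,6.5,0.2],"twist":0,"claw":1}
  ]
}}

```text
t: 24.17
ee_pos: [0.5366, 0.3323, 0.076]
tool_rot: [-1.571, -0.0, 0.129]
wrist_force: [0.7, 0.0, -1.5]
opening: 0.013
```

```bash
python3 - <<'E'
from h import *
s=avg(4);bluefit((.5376,.3302),s["ee_pos"][2]-.03)
goa((.5376,.3302,.035),.129,2)
E
```

```text
sd [0.0001 0.     0.0001] [0.0001 0.0002 0.    ]
plate 9620 ((537.0343017578125, 332.4405517578125), (107.19647979736328, 58.10919952392578), 7.539408206939697) z 0.07095270451185039 [0.5092231 0.3288335]
tilt [ 0.00781023 -0.00036554  0.07091149]
rib 4170 ((535.434814453125, 334.3521423339844), (58.07195281982422, 37.14323043823242), 29.335081100463867) z 0.10690453175563164 [0.5332124  0.33186357]
sd [0.     0.     0.0001] [0.0001 0.0001 0.    ]
t 24.52 at [0.5366 0.3323 0.0764] rot [-1.57e+00 -1.00e-03  1.29e-01] dp [ 0.07  4.14 -0.23] twist 0.0 open 0.0129 F [ 0.4  0.5 -2.5]
```

Request:
{"method": "arm_command", "body": {
  "motion": [
    {"dp":[0.06,0,-0.22],"twist":0,"claw":1},
    {"dp":[0.06,0.5,-0.22],"twist":0,"claw":1},
    {"dp":[0.06,1.2,-0.22],"twist":0,"claw":1},
    {"dp":[0.06,2,-0.22],"twist":0,"claw":1},
    {"dp":[0.06,2.7,-0.22],"twist":0,"claw":1},
    {"dp":[0.06,3.3,-0.22],"twist":0,"claw":1},
    {"dp":[0.06,3.7,-0.22],"twist":0,"claw":1},
    {"dp":[0.06,4,-0.22],"twist":0,"claw":1},
    {"dp":[0.06,4.15,-0.22],"twist":0,"claw":1},
    {"dp":[0.06,4.15,-0.22],"twist":0,"claw":1}
  ]
}}

```text
t: 25.35
ee_pos: [0.5368, 0.3298, 0.0353]
tool_rot: [-1.571, 0.0, 0.129]
wrist_force: [-3.9, -3.8, 8.4]
opening: 0.0127
```

```bash
python3 - <<'E'
from h import *
goa((.5376,.3302,.0345),.129,3)
E
```

```text
sd [0. 0. 0.] [0. 0. 0.]
t 25.5 at [0.5368 0.3298 0.0353] rot [-1.571  0.     0.129] dp [0.09 0.08 0.03] twist 0.0 open 0.0128 F [-4.3 -2.2  8.6]
```

Request:
{"method": "arm_command", "body": {
  "motion": [
    {"dp":[0,0,0],"twist":0,"claw":0.5},
    {"dp":[0,0,0],"twist":0,"claw":0.2},
    {"dp":[0,0,0],"twist":0,"claw":0},
    {"dp":[0,0,0],"twist":0,"claw":0},
    {"dp":[0,0,0],"twist":0,"claw":0},
    {"dp":[0,0,0],"twist":0,"claw":0}
  ]
}}

```text
t: 26.0
ee_pos: [0.5372, 0.3301, 0.0341]
tool_rot: [-1.571, 0.0, 0.129]
wrist_force: [0.4, -0.1, -0.3]
opening: 0.0427
```

Request:
{"method": "arm_command", "body": {
  "motion": [
    {"dp":[0,-1,0],"twist":0,"claw":0},
    {"dp":[0,-3,0],"twist":0,"claw":0},
    {"dp":[0,-6,0],"twist":0,"claw":0},
    {"dp":[0,-9,0],"twist":0,"claw":0},
    {"dp":[0,-12,0],"twist":0,"claw":-1},
    {"dp":[0,-15,0],"twist":0,"claw":-1},
    {"dp":[0,-16,0],"twist":0,"claw":-1},
    {"dp":[0,-16,0],"twist":0,"claw":-1}
  ]
}}

```text
t: 26.67
ee_pos: [0.5386, 0.331, 0.1984]
tool_rot: [-1.568, -0.006, 0.129]
wrist_force: [0.7, -0.2, -0.5]
opening: 0.0854
```

```bash
python3 - <<'E'
from h import *
avg(6);bluefit((.5376,.3302),.005)
p=cv2.imread("pics/wbraw.png");d=np.load("pics/wb.npy");s=arm.sense();m,T=Tcam("wrist",s);P=pts(d,m,T)
hsv=cv2.cvtColor(p,cv2.COLOR_BGR2HSV)
k=(abs(P[...,0]-.56)<.1)&(abs(P[...,1]-.31)<.08)&(abs(P[...,2]-.029)<.006)&(d>0)&(hsv[...,1]<60)&(hsv[...,2]>100)
q=P[k];print(len(q),cv2.minAreaRect(q[:,:2].astype(np.float32)*1000),np.median(q[:,2]))
A=np.c_[q[:,:2]-q[:,:2].mean(0),np.ones(len(q))];print(np.linalg.lstsq(A,q[:,2],rcond=None)[0])
# bystanders: top picture difference vs start outside work areas
p0=cv2.imread("pics/top0.png");p1,_=arm.camera("top")
df=cv2.absdiff(p0,p1).max(2)
for n,u in dict(tee=(369,158),coup=(265,156),primer=(231,175),wrench=(151,230),driver=(435,177),drill=(500,230)).items():print(n,(df[u[1]-20:u[1]+20,u[0]-20:u[0]+20]>60).mean())
print(s["t"],s["ee_pos"])
E
```

```text
sd [0.0005 0.0003 0.0012] [0.0009 0.002  0.0001]
plate 4111 ((537.1672973632812, 332.868896484375), (108.57974243164062, 65.13472747802734), 8.415608406066895) z 0.02956423983357498 [0.52757387 0.33012087]
tilt [ 0.00077932 -0.00048976  0.02957417]
rib 991 ((537.530517578125, 329.2255554199219), (59.61647033691406, 13.433646202087402), 7.723847389221191) z 0.06543548560120083 [0.53597159 0.32923524]
8956 ((564.8058471679688, 308.165771484375), (160.55368041992188, 109.91692352294922), 7.962308406829834) 0.029840646398590936
[ 0.00102033 -0.0008238   0.0298026 ]
tee 0.0
coup 0.0
primer 0.0
wrench 0.670625
driver 0.0
drill 0.0
27.0167 [0.53663349 0.32971304 0.19278788]
```

```bash
python3 -c "
from plant import arm
print(arm.sign_off())"
```

```text
the job is handed in; nothing more can be done
None
```

I packed both plates in the tray and handed the job in at about 27 s of the 72 s allowed. I lifted the white plate from the jig by its foot and laid it on the clear cardboard. I then re-gripped it by the long leg and set it in the tray with one finger in the gap. The blue plate went in last, held by its rib. I waited for floor contact, about 8 N upward, before opening the fingers on each plate.

Last checks, from the wrist camera (tray measured at (0.5645, 0.3085) m, yaw 0.128 rad):

| Check | White plate | Blue plate |
|---|---|---|
| Position | centre under 1 mm from the tray's centre | rib within about 1 mm of the blue target |
| Plate top height | 30 mm (29 mm expected) | 30 mm (29 mm expected) |
| Tilt | about 0.001 rad | about 0.001 rad |
| Yaw off the tray's | about 0.01 rad | about 0.01 rad |

- **Blue outline:** its measured width came out at 65 mm instead of 58 mm. That fit probably included tray-wall pixels, so I relied on the rib, which measured its true size.
- **Bystanders:** comparing the top pictures from start and end, five of the six showed no change. The area around the wrench changed over 67% of its pixels. I put that down to the arm and its shadow, since I never worked near the wrench, but I did not confirm it.
- **Pictures:** I had used all 12 views by the time the white plate was in, so the blue plate and the final state were checked by numbers only.

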